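Hold the magnifier over the fresh brass tag

ROBOT

A 6-joint arm with a two-finger parallel gripper is mounted at the origin on the work surface. World frame = base frame: x ahead of the robot, y to its left, z up, the work surface at z = 0. Lengths are in m, angles in rad, forces in N, time in s.
With the tool pointing down it reaches from about 0.225 to 0.875 m from the base axis. Payload 3.4 kg.
Tool frame: the origin (TCP) lies on the mounting face of the last link; the fingertips stand 173 mm ahead of it and the grasp point (between the pads) lies 155 mm ahead of it; x points along the fingers, y is the direction in which the jaws open and shut, and the axes are right-handed (so a half turn about x gives the same grasp; the last joint's range is limited). The gripper opens to 85 mm and grips with 20 to 120 N. Pads are 22 mm wide; open, the fingers measure 114 mm over their backs; the gripper's body (76 mm by 85 mm) begins 54 mm behind the grasp point. The pads swing forward as they close: fully open they stand 13 mm farther back than shut.
Start: joints at [-1.227, 0.276, 1.505, -0, 1.361, -0.121], TCP at [0.258, -0.514, 0.405] pointing down, gripper open.
Joint ranges: [-2.89, 2.89], [-0.75, 2.08], [0.22, 2.7], [-1.18, 4.32], [0.11, 2.71], [-2.7, 2.7]. Speed limits (rad/s): [2.57, 2.57, 3.14, 3.14, 3.14, 3.14].

INTERFACE

Orientations are given as a unit quaternion [w, x, y, z].
In Python, from rig import manip gives the robot as it stands.
- The arm moves only by the tool arm_command, never from a script. Its argument "targets" is a list of rows, each an object with "dp": the shift along the tool's x, y, z in m, a list of three; "turn": the turn, a rotation vector about the tool's x, y, z in degrees, a list of three; "grip": the opening, from -1 (shut) to 1 (fully open). In form: [{"dp": [tx, ty, tz], "turn": [wx, wy, wz], "grip": grip}, ...]. A call has 1 to 8 rows; each row shifts and turns the commanded pose from where the row before left it, along the tool's axes as they then stand; what a row does not reach is not made up. A row lasts 1/10 s, in which the tool goes at most 50 mm and 8.59 degrees, less where a joint would pass 70% of its speed; a pose out of reach is approached as far as the arm can. A call with a gripper value outside its range is refused whole. The fingers move at their own pace and stop on an object; "grip_force" is the grip in N (left out, the last holds). Time passes only in rows, so rows that do not move let the fingers close. It gives the time, the measured TCP pose, the force and the opening at its end, in the units of the state.
- manip.get_state(): the state, without advancing time (a new reading comes with each control period).
- manip.get_image(name): name is "side" or "top" or "wrist"; returns the picture (400x640x3 uint8, red, green, blue); there is no depth.
- manip.calibration(name): a dict with "fx", "fy", "cx", "cy" (pixels), "R" (3x3) and "t" (3): a world point X has camera coordinates R X + t. Camera axes: x right, y down, z forward; pixel columns grow to the right and rows downward; lengths in m; the calibration is good to about 2 mm. The wrist camera is an equidistant fisheye: a pixel r from the principal point sees the ray r / f radians off the axis. A picture is of the moment at which its call begins: read the wrist's pose just before it. calibration takes no time and is no camera call; for the wrist camera it gives the pose at the moment of the call.
- manip.sign_off(): hands the job in, once; it reports no verdict.
The state is a dict: "clock": time; "qpos": joint angles; "qd": joint speeds; "effort": joint torques, N m; "position": TCP position; "ee_rot": TCP orientation; "contact_force": force on the tool from outside, world axes, zero at the start; "moment": the same for the moment, N m; "width": finger opening in m.
Only numpy, scipy, OpenCV 4.12 (cv2) and the standard library are available. Lean on these libraries where they do the work, as an engineer would, in place of code of your own. Each camera call takes 0.05 s, during which the arm holds its last target.

TASK

Pick up the magnifier by its red handle, gripping it gently because the thin hollow handle cracks if a finger presses harder than about 60 N, and carry it over the tool rack to the freshly lacquered brass bag tag. Finish while still holding it there: lens level, hovering about 1 cm above the brass tag without touching it, centred on it and with the long sides of lens and tag parallel (the handle may point either way), so that I can inspect the engraving. Do not touch the rack or either drying block with its tag, and leave the tin, the jar and the mallet where they are.

Things in the scene. Friction and masses are not known exactly. Their poses are not given: they have to be found in the camera images.
- mag_grip (a point): Grasp point in the red upright handle of the loose magnifier (about 120 g in all). The handle is 26 mm along local x, 16 mm along local y (grip it across these 16 mm) and its top is 62 mm above the magnifier's underside. This point is on the handle's centre line, 42 mm above the underside. Local x points from the handle to the lens, z up. The hollow handle cracks above about 60 N on a finger; 20 to 40 N holds it well.
- mag_lens (a point): Centre of the clear lens of the magnifier, at its underside. It lies 62 mm along +x from the handle's centre line (and 42 mm below mag_grip); same axes as mag_grip. The lens sits in a flat black frame 88 mm (x) by 64 mm (y), 8 mm thick; the window is 72 by 48 mm. Magnifier over all: from 78 mm behind to 44 mm ahead of this point along x. At the start it lies flat on the table.
- magnifier: The whole loose magnifier; origin and axes as mag_lens.
- brass_plate (a point): Centre of the top face of the fixed, freshly lacquered brass tag with a dark engraved border and cross: 54 mm (x) by 32 mm (y), 3 mm thick, lying level on its drying block; top face 23 mm above the table. x runs along its long side, z up.
- brass_block: Fixed dark wooden drying block 100 (x) by 70 (y) by 20 mm high that carries the brass tag at its middle; origin at the centre of its underside. Not to be touched.
- dark_block: Fixed drying block of the same size with a plain dark steel tag of the same size: not the one to inspect. Its top is 23 mm above the table; origin at the centre of its underside. Not to be touched.
- tool_rack: Fixed light wooden rack, 320 mm along local x by 50 mm (y), 45 mm high, with seven upright hand tools in a row; the tallest ends 110 mm above the table. Origin at the centre of its underside. It stands between the magnifier and the tags. Not to be touched.
- wax_tin: Loose flat aluminium tin, 64 mm across, 24 mm high; origin at the centre of its underside. Leave it.
- rivet_jar: Loose amber jar with dark lid, 54 mm across, 70 mm high; origin at the centre of its underside. Leave it.
- mallet: Loose wooden mallet lying on the table: head 50 (x) by 80 (y) by 50 mm high centred 20 mm ahead of the origin along x, round 24 mm handle reaching 160 mm back along -x. Origin on the table under the handle's head end. Leave it.
Things that resemble listed ones, but are neither listed nor needed, are in the scene too. Several things look just like the magnifier: the one meant starts farthest to the robot's left.

How it is judged:
On the way:
1. the magnifier is carried through the air over the tool rack (height (world z) of mag_lens above 0.09 m and y of mag_lens in the frame of tool_rack between -0.07 and 0.07 m and x of mag_lens in the frame of tool_rack between -0.2 and 0.2 m and contact force between the fingers and magnifier above 1 N), for 0.02 s.
At the end, for the whole second after the job is handed in: Fingers hold the magnifier still, nothing else touches it: lens underside 3 to 20 mm above the brass tag, centres within 10 mm seen from above, long sides parallel within 0.14 rad (either way round), level within 0.12 rad; tin, jar and mallet moved under 20 mm (z of mag_lens in the frame of brass_plate between 0.003 and 0.02 m and horizontal distance between mag_lens and brass_plate below 0.01 m and angle between the x axis of mag_lens and the x axis of brass_plate, either way round below 0.14 rad and angle between mag_lens's own z axis and vertical below 0.12 rad and contact force between the fingers and magnifier above 1 N and contact force between magnifier and brass_block below 0.05 N and contact force between magnifier and dark_block below 0.05 N and contact force between magnifier and tool_rack below 0.05 N and linear speed of magnifier below 0.02 m/s and angular speed of magnifier below 0.2 rad/s and distance of each of wax_tin, rivet_jar, mallet from where it was at the start of the episode below 0.02 m); the arm keeps its last pose, push and grip.
It fails at once if the handle is squeezed too hard (over about 60 N on each finger) (contact force between the fingers and magnifier above 130 N).
It fails at once if a tag or its drying block is touched (contact force between any of brass_block, dark_block and anything else above 0.3 N).
It fails at once if the tool rack is touched (contact force between tool_rack and anything else above 0.5 N).
It fails at once if the tin, the jar or the mallet is moved from its place (distance of any of wax_tin, rivet_jar, mallet from where it was at the start of the episode above 0.02 m).
It also fails if it takes over 38 s, if anything falls off the work surface, if the arm or the gripper's body presses on something with over 40 N, if the wrist force passes 120 N, or if a joint passes its speed limit or range.

## Working session

There is one attempt and no reset: what is moved stays moved. The work goes in short steps, Python scripts to look and compute and a tool call to move; the robot and the scene stay as the last step left them, time stands still between calls to the robot, and variables do not carry over. Pictures are saved under pics/ and viewed, and the job is handed in when it is done.

Besides the shell and the picture viewer there is one more tool, called after "Request:" in YAML: its name, and indented under it one key for each argument. arm_command: Moves the arm, as the interface text tells. Its arguments: {"type":"object","properties":{"targets":{"type":"array"},"grip_force":{"type":"number"}},"required":["targets"]}

```bash
ls; mkdir -p pics; python3 - <<'E'
from rig import manip
import cv2
s=manip.get_state();print(s)
for n in ("top","side"):
    c=manip.calibration(n);print(n,c)
    im=manip.get_image(n);cv2.imwrite(f"pics/{n}0.png",im[:,:,::-1])
c=manip.calibration("wrist");print(c)
cv2.imwrite("pics/wrist0.png",manip.get_image("wrist")[:,:,::-1])
E
```

```text
pics
{'clock': 0.0, 'qpos': array([-1.22696113e+00,  2.76603994e-01,  1.50614851e+00,  1.70468014e-05,
        1.36070260e+00, -1.21001789e-01]), 'qd': array([-0.00018642, -0.00136152, -0.00203168, -0.00187561,  0.00089929,
        0.00057318]), 'effort': array([-3.63697081e-04, -4.16786635e+01, -2.45805055e+01, -2.88463280e-04,
        1.11168850e-02,  2.39474701e-05]), 'position': array([ 0.25768322, -0.51378633,  0.40382816]), 'ee_rot': array([-0.16221273, -0.68802686, -0.16352283,  0.68816157]), 'contact_force': array([0.93519143, 0.80295636, 0.78180206]), 'moment': array([ 0.01751325,  0.01973236, -0.04234383]), 'width': 0.08518073115838834}
top {'fx': 440.69992679710765, 'fy': 440.69992679710765, 'cx': 311.9152736332889, 'cy': 200.91086053254946, 'R': array([[ 0.01986468, -0.99979651, -0.0035126 ],
       [-0.99864475, -0.01967251, -0.04818366],
       [ 0.04810475,  0.00446499, -0.99883232]]), 't': array([0.01601121, 0.51889056, 1.41951427])}
side {'fx': 401.3003159570696, 'fy': 401.3003159570696, 'cx': 319.8531802952497, 'cy': 200.69913803605036, 'R': array([[-0.76872225, -0.63958139,  0.00132132],
       [-0.38450837,  0.46049338, -0.80006197],
       [ 0.51109629, -0.6155335 , -0.59991591]]), 't': array([0.40359648, 0.24310522, 1.24372289])}
{'fx': 309.70691628693146, 'fy': 309.70691628693146, 'cx': 317.7429735971247, 'cy': 197.47119954777742, 'R': array([[ 0.44829905, -0.89388163, -0.00189492],
       [-0.85386302, -0.42885422,  0.29496102],
       [-0.26447288, -0.13061275, -0.95550741]]), 't': array([-0.57390848, -0.04010642,  0.37980778])}
```

View pics/top0.png

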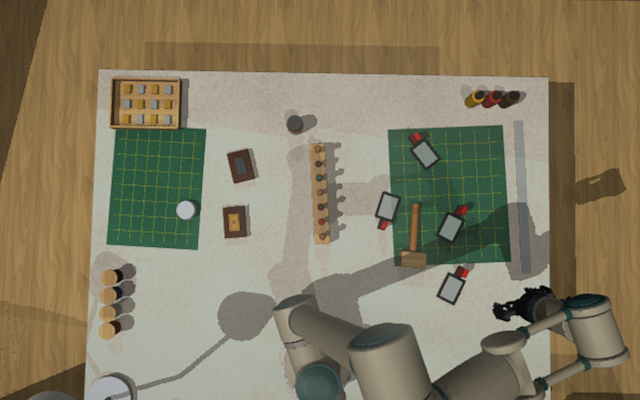

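View pics/side0.png

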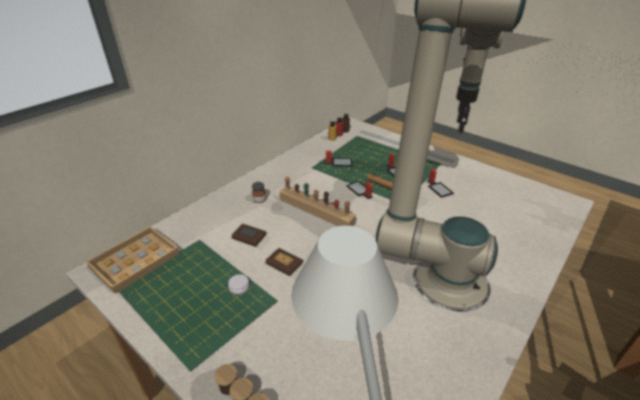

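View pics/wrist0.png

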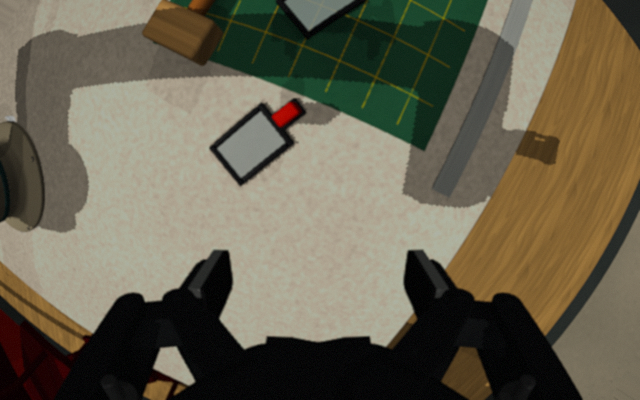

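The top view shows four magnifier lookalikes, at about px (388,208), (425,153), (452,228) and (452,288). Image left is the robot's left (+y), so the one meant is at (388,208), with its red handle at (383,225). The brass tag is at (234,222) and the dark one at (241,165). Next I check this in a close crop and measure.

```bash
cat > h.py <<'E'
import numpy as np, cv2
from rig import manip
def ray(c,uv):
    x=(uv[0]-c['cx'])/c['fx'];y=(uv[1]-c['cy'])/c['fy']
    R=np.array(c['R']);t=np.array(c['t'])
    return -R.T@t, R.T@np.array([x,y,1.])
def rayf(c,uv):
    d=np.array([uv[0]-c['cx'],uv[1]-c['cy']])/c['fx'];th=np.linalg.norm(d)
    v=np.array([*(d/max(th,1e-9)*np.sin(th)),np.cos(th)])
    R=np.array(c['R']);t=np.array(c['t']);return -R.T@t,R.T@v
def pl(c,uv,z,fish=False):
    o,d=(rayf if fish else ray)(c,uv);return o+d*(z-o[2])/d[2]
def proj(c,X):
    p=np.array(c['R'])@X+np.array(c['t']);return np.array([c['fx']*p[0]/p[2]+c['cx'],c['fy']*p[1]/p[2]+c['cy']])
def projf(c,X):
    p=np.array(c['R'])@X+np.array(c['t']);th=np.arctan2(np.hypot(p[0],p[1]),p[2]);e=p[:2]/np.hypot(*p[:2])
    return e*th*c['fx']+np.array([c['cx'],c['cy']])
def rect(c,mask,z,fish=False):
    """largest contour -> plane points (mm) -> minAreaRect"""
    cs,_=cv2.findContours(mask.astype(np.uint8),cv2.RETR_EXTERNAL,cv2.CHAIN_APPROX_NONE)
    k=max(cs,key=cv2.contourArea)
    P=np.array([pl(c,p[0].astype(float),z,fish)[:2]*1000 for p in k],np.float32)
    (cx,cy),(w,h),a=cv2.minAreaRect(P)
    if w<h: w,h,a=h,w,a+90
    return (cx,cy),(w,h),(a+90)%180-90,cv2.contourArea(k)
def topdown(q=None):
    from scipy.spatial.transform import Rotation as Ro
    q=manip.get_state()['ee_rot'];return Ro.from_quat([q[1],q[2],q[3],q[0]]).as_matrix()
E
python3 - <<'E'
from h import *
im=cv2.imread("pics/top0.png");c=manip.calibration("top")
a=cv2.resize(im[175:275,345:445],(400,400),interpolation=cv2.INTER_CUBIC)
b=cv2.resize(im[135:255,200:280],(400,600),interpolation=cv2.INTER_CUBIC)[:400]
b=cv2.resize(im[140:240,200:300],(400,400),interpolation=cv2.INTER_CUBIC)
cv2.imwrite("pics/crop1.png",np.hstack([a,b]))
for p in [(388,208),(425,153),(452,228),(452,288),(234,222),(241,165),(295,123),(187,210)]: print(p,pl(c,p,0.01).round(3))
hsv=cv2.cvtColor(im,cv2.COLOR_BGR2HSV)
for p in [(388,208),(376,208),(383,225),(234,222),(226,222),(228,210)]: print(p,im[p[1],p[0]],hsv[p[1],p[0]])
E
```

```text
(388, 208) [ 0.5   -0.221  0.01 ]
(425, 153) [ 0.683 -0.34   0.01 ]
(452, 228) [ 0.44 -0.43  0.01]
(452, 288) [ 0.247 -0.43   0.01 ]
(234, 222) [0.445 0.278 0.01 ]
(241, 165) [0.632 0.26  0.01 ]
(295, 123) [0.774 0.087 0.01 ]
(187, 210) [0.481 0.432 0.01 ]
(388, 208) [145 149 146] [ 53   7 149]
(376, 208) [116 127 134] [ 18  34 134]
(383, 225) [ 46  54 172] [  2 187 172]
(234, 222) [ 74  95 105] [ 20  75 105]
(226, 222) [47 59 82] [ 10 109  82]
(228, 210) [45 57 77] [ 11 106  77]
```

View pics/crop1.png

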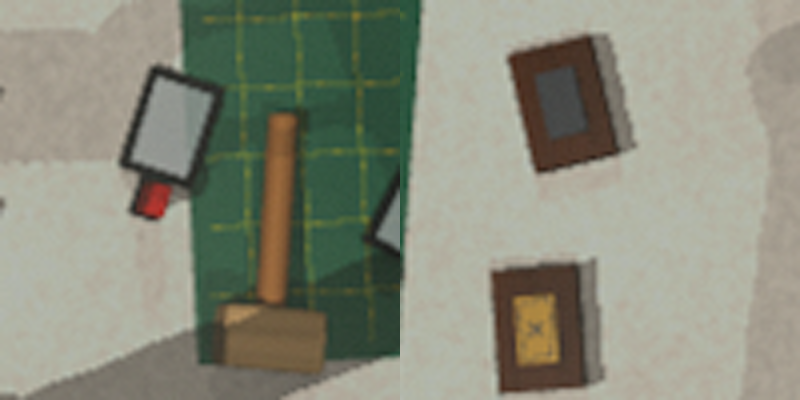

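```bash
python3 - <<'E'
from h import *
im=cv2.imread("pics/top0.png");c=manip.calibration("top")
hsv=cv2.cvtColor(im,cv2.COLOR_BGR2HSV)
def roi(m,x0,x1,y0,y1):
    o=np.zeros_like(m);o[y0:y1,x0:x1]=m[y0:y1,x0:x1];return o
H,S,V=[hsv[:,:,i].astype(int) for i in range(3)]
m=roi((V<85)&(S<90),370,403,185,224)
print("frame",rect(c,m,.008))
cs,hi=cv2.findContours(m.astype(np.uint8),cv2.RETR_CCOMP,cv2.CHAIN_APPROX_NONE)
for k,h in zip(cs,hi[0]):
    if cv2.contourArea(k)>60: 
        P=np.array([pl(c,p[0].astype(float),.008)[:2]*1000 for p in k],np.float32);print(h[3],cv2.minAreaRect(P))
r=roi(((H<8)|(H>172))&(S>150)&(V>90),370,400,210,240)
print("red top",rect(c,r,.062)); ys,xs=np.nonzero(r);print(xs.mean(),ys.mean())
b=roi((H>12)&(H<30)&(S>80)&(V>95),222,247,205,238)
print("brass",rect(c,b,.023))
k=roi((V<150)&(V>40)&(S>60)&(H<30),210,250,195,250)
print("block",rect(c,k,.02))
k=roi((V<110)&(S>90)&(H<30),310,335,135,250)
k=roi((H<30)&(S>70),305,334,135,250)
print("rack",rect(c,k,.045))
E
```

```text
frame ((496.55841064453125, -227.53485107421875), (107.45516967773438, 81.07308197021484), -17.64794921875, 564.5)
-1 ((496.55841064453125, -227.53485107421875), (81.07308197021484, 107.45516967773438), 72.35205078125)
0 ((505.3554382324219, -220.1378173828125), (55.477176666259766, 78.66850280761719), 72.34657287597656)
red top ((446.6626281738281, -199.2395477294922), (21.987337112426758, 15.624415397644043), 0.6744121313095093, 26.5)
383.7105263157895 224.6578947368421
brass ((444.5428466796875, 277.1258544921875), (56.90786361694336, 34.915287017822266), 7.378871440887451, 167.5)
block ((445.9302978515625, 275.6208801269531), (98.46544647216797, 68.89949798583984), 5.532360553741455, 602.5)
rack ((542.9515991210938, 3.140350341796875), (319.0296325683594, 49.95427703857422), 4.245718002319336, 1442.5)
```

```bash
cat >> h.py <<'E'
def plan(grip,yaw,jaw=None):
    """grip: wanted grasp point world; yaw: wanted magnifier-x yaw deg; prints total tool-frame shift & turn"""
    s=manip.get_state();R=topdown();p=s['position']
    print("clock",round(s['clock'],2),"p",p.round(4),"tilt x-axis",R[:,0].round(4),"width",round(s['width'],4),"F",s['contact_force'].round(1),"q",s['qpos'].round(2))
    y=R[:,1];cur=np.degrees(np.arctan2(y[1],y[0]))
    d=(yaw+90-cur+90)%180-90
    print("jaw yaw",round(cur,2),"need world yaw",round(d,2),"-> tool x turn",round(-d,2))
    e=np.array([0,0,-1.]); zz=np.cross(e,y)
    # full turn incl. tilt
    from scipy.spatial.transform import Rotation as Ro
    yw=np.radians(cur+d); Yd=np.array([np.cos(yw),np.sin(yw),0]);Rd=np.column_stack([e,Yd,np.cross(e,Yd)])
    print("rotvec tool",np.degrees(Ro.from_matrix(R.T@Rd).as_rotvec()).round(2))
    pd=np.array(grip)+np.array([0,0,.155]); dw=pd-p
    print("world d",dw.round(4),"tool d now",(R.T@dw).round(4),"tool d after turn",(Rd.T@dw).round(4))
E
python3 -c "
from h import *
plan([.446,-.201,.20],-17.6)"
```

```text
clock 0.15 p [ 0.2577 -0.5138  0.4041] tilt x-axis [-4.0e-04  1.3e-03 -1.0e+00] width 0.0851 F [ 0.5 -0.   0.6] q [-1.23  0.28  1.51  0.    1.36 -0.12]
jaw yaw -63.37 need world yaw -44.23 -> tool x turn 44.23
rotvec tool [4.423e+01 2.000e-02 8.000e-02]
world d [ 0.1883  0.3128 -0.0491] tool d now [ 0.0494 -0.1952 -0.3085] tool d after turn [ 0.0491 -0.3551 -0.0849]
```

Request:
arm_command:
  targets:
    - {"dp": [0, 0, 0], "turn": [7.4, 0, 0], "grip": 0.3}
    - {"dp": [0, 0, 0], "turn": [7.4, 0, 0], "grip": 0.3}
    - {"dp": [0, 0, 0], "turn": [7.4, 0, 0], "grip": 0.3}
    - {"dp": [0, 0, 0], "turn": [7.4, 0, 0], "grip": 0.3}
    - {"dp": [0, 0, 0], "turn": [7.4, 0, 0], "grip": 0.3}
    - {"dp": [0, 0, 0], "turn": [7.2, 0, 0], "grip": 0.3}
  grip_force: 30

```text
clock: 0.75
position: [0.2577, -0.5139, 0.4043]
ee_rot: [0.11, -0.698, 0.11, 0.699]
contact_force: [0.6, 0.1, -0.5]
width: 0.0556
```

Request:
arm_command:
  targets:
    - {"dp": [0, -0.03, -0.007], "turn": [0, 0, 0], "grip": 0.3}
    - {"dp": [0, -0.047, -0.011], "turn": [0, 0, 0], "grip": 0.3}
    - {"dp": [0, -0.047, -0.011], "turn": [0, 0, 0], "grip": 0.3}
    - {"dp": [0, -0.047, -0.011], "turn": [0, 0, 0], "grip": 0.3}
    - {"dp": [0, -0.047, -0.011], "turn": [0, 0, 0], "grip": 0.3}
    - {"dp": [0, -0.047, -0.011], "turn": [0, 0, 0], "grip": 0.3}
    - {"dp": [0, -0.047, -0.012], "turn": [0, 0, 0], "grip": 0.3}
    - {"dp": [0, -0.043, -0.011], "turn": [0, 0, 0], "grip": 0.3}

```text
clock: 1.55
position: [0.4465, -0.1991, 0.4047]
ee_rot: [-0.108, 0.699, -0.108, -0.699]
contact_force: [0.9, -0.4, 0.6]
width: 0.0553
```

Request:
arm_command:
  targets:
    - {"dp": [0.015, 0, 0], "turn": [0, 0, 0], "grip": 0.3}
    - {"dp": [0.015, 0, 0], "turn": [0, 0, 0], "grip": 0.3}
    - {"dp": [0.015, 0, 0], "turn": [0, 0, 0], "grip": 0.3}
    - {"dp": [0, 0, 0], "turn": [0, 0, 0], "grip": 0.3}
    - {"dp": [0, 0, 0], "turn": [0, 0, 0], "grip": 0.3}

```text
clock: 2.05
position: [0.4459, -0.2013, 0.3597]
ee_rot: [0.108, -0.699, 0.108, 0.699]
contact_force: [-0.1, -0.2, 0.3]
width: 0.0554
```

```bash
python3 - <<'E'
from h import *
c=manip.calibration("wrist");im=manip.get_image("wrist")[:,:,::-1].copy();cv2.imwrite("pics/w1.png",im)
import pickle;pickle.dump(c,open("w1.pkl","wb"))
for n,X in dict(grip=[.446,-.201,.062],lens=[.505,-.220,.008]).items(): print(n,projf(c,np.array(X)))
plan([.446,-.201,.042],-17.6)
E
```

```text
grip [316.37916455 188.18358832]
lens [316.80582279 116.13711526]
clock 2.1 p [ 0.4461 -0.2015  0.3602] tilt x-axis [ 6.e-04 -4.e-04 -1.e+00] width 0.0553 F [-0.3  0.3 -0.3] q [-0.57  0.18  1.75 -0.    1.21  1.31]
jaw yaw -107.58 need world yaw -0.02 -> tool x turn 0.02
rotvec tool [ 0.02 -0.04 -0.01]
world d [-1.000e-04  5.000e-04 -1.632e-01] tool d now [ 0.1632 -0.0005  0.0004] tool d after turn [ 0.1632 -0.0004  0.0002]
```

View pics/w1.png

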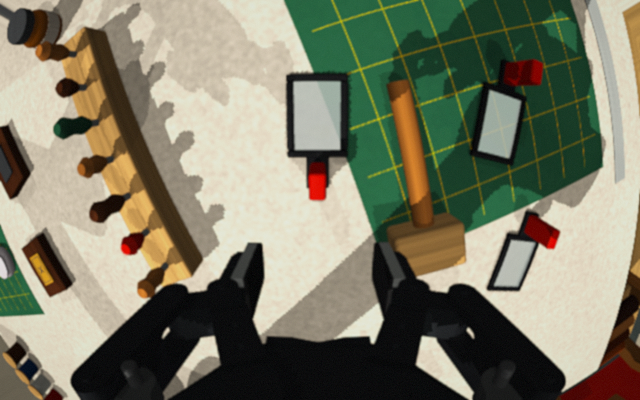

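The wrist picture shows the chosen magnifier with its handle top at (317,188) and lens at (318,115), within 1–2 px of my prediction. The mallet head is at (425,245), so I'll refine the grasp and check its clearance from the right finger.

```bash
python3 - <<'E'
from h import *
import pickle
c=pickle.load(open("w1.pkl","rb"));im=cv2.imread("pics/w1.png");hsv=cv2.cvtColor(im,cv2.COLOR_BGR2HSV)
H,S,V=[hsv[:,:,i].astype(int) for i in range(3)]
def roi(m,x0,x1,y0,y1):
    o=np.zeros_like(m);o[y0:y1,x0:x1]=m[y0:y1,x0:x1];return o
m=roi((V<75),280,355,65,160);m[158:]=False
cs,hi=cv2.findContours(m.astype(np.uint8),cv2.RETR_CCOMP,cv2.CHAIN_APPROX_NONE)
for k,h in zip(cs,hi[0]):
    if cv2.contourArea(k)>300:
        P=np.array([pl(c,p[0].astype(float),.008,True)[:2]*1000 for p in k],np.float32);print(h[3],cv2.minAreaRect(P))
r=roi(((H<8)|(H>172))&(S>150)&(V>180),300,335,165,205)
print("red",rect(c,r,.062,True))
b=roi((H>12)&(H<30)&(S>120)&(V>120),28,62,250,295);print("brass",rect(c,b,.023,True))
k=roi((H<25)&(S>90)&(V<110),20,75,225,305);print("block(incl sides)",rect(c,k,.02,True))
for p in [(388,243),(396,230),(415,272)]: print("mallet",pl(c,p,.05,True).round(3))
E
```

```text
-1 ((505.555908203125, -223.89328002929688), (69.43721771240234, 90.29948425292969), 73.61811065673828)
0 ((506.11212158203125, -219.99581909179688), (50.93996810913086, 75.26460266113281), 72.69242095947266)
red ((446.9012451171875, -201.40969848632812), (22.275012969970703, 13.526456832885742), -17.582122802734375, 338.0)
brass ((445.21588134765625, 277.8079528808594), (56.03445816040039, 35.256832122802734), 4.86318826675415, 287.0)
block(incl sides) ((447.29254150390625, 263.3514709472656), (97.37097930908203, 88.71795654296875), 5.35365629196167, 1400.5)
mallet [ 0.366 -0.252  0.05 ]
mallet [ 0.378 -0.263  0.05 ]
mallet [ 0.322 -0.273  0.05 ]
```

The two views agree within 1 mm: grip at (0.446, -0.201), yaw -17.5°. The mallet head (x ≤ 0.38) is clear, so I descend.

Request:
arm_command:
  targets:
    - {"dp": [0.02, 0, 0], "turn": [0, 0, 0], "grip": 0.3}
    - {"dp": [0.025, 0, 0], "turn": [0, 0, 0], "grip": 0.3}
    - {"dp": [0.025, 0, 0], "turn": [0, 0, 0], "grip": 0.3}
    - {"dp": [0.025, 0, 0], "turn": [0, 0, 0], "grip": 0.3}
    - {"dp": [0.025, 0, 0], "turn": [0, 0, 0], "grip": 0.3}
    - {"dp": [0.02, 0, 0], "turn": [0, 0, 0], "grip": 0.3}
    - {"dp": [0.015, 0, 0], "turn": [0, 0, 0], "grip": 0.3}
    - {"dp": [0.008, 0, 0], "turn": [0, 0, 0], "grip": 0.3}

```text
clock: 2.9
position: [0.4461, -0.2016, 0.1963]
ee_rot: [0.108, -0.699, 0.108, 0.699]
contact_force: [-0.2, -0.2, 0.2]
width: 0.0552
```

Request:
arm_command:
  targets:
    - {"dp": [0, 0, 0], "turn": [0, 0, 0], "grip": 0.3}
    - {"dp": [0, 0, 0], "turn": [0, 0, 0], "grip": 0.3}

```text
clock: 3.1
position: [0.4464, -0.2017, 0.1974]
ee_rot: [-0.108, 0.699, -0.108, -0.698]
contact_force: [0.1, 1.0, 0.6]
width: 0.0552
```

```bash
python3 - <<'E'
from h import *
plan([.4462,-.2012,.042],-17.5)
cv2.imwrite("pics/w2.png",manip.get_image("wrist")[:,:,::-1])
E
```

```text
clock 3.1 p [ 0.4464 -0.2017  0.1974] tilt x-axis [ 1.4e-03 -9.0e-04 -1.0e+00] width 0.0552 F [0.1 1.  0.6] q [-0.57  0.36  1.98 -0.    0.8   1.31]
jaw yaw -107.58 need world yaw 0.08 -> tool x turn -0.08
rotvec tool [-0.08 -0.09 -0.03]
world d [-0.0002  0.0005 -0.0004] tool d now [ 0.0004 -0.0004  0.0003] tool d after turn [ 0.0004 -0.0004  0.0003]
```

View pics/w2.png

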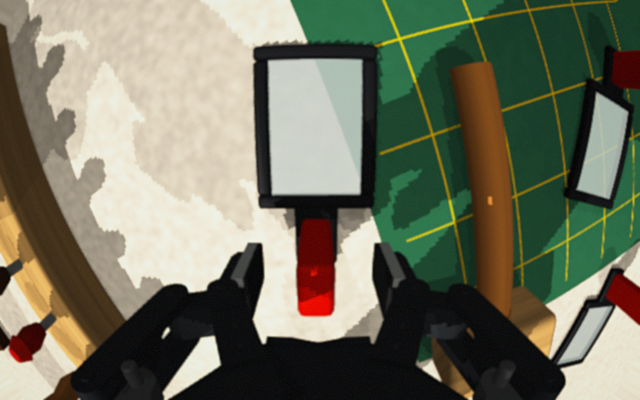

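The handle at (316,270) sits centred between the jaws and square to them. I close at 30 N.

Request:
arm_command:
  targets:
    - {"dp": [0, 0, 0], "turn": [0, 0, 0], "grip": 0.0}
    - {"dp": [0, 0, 0], "turn": [0, 0, 0], "grip": -0.3}
    - {"dp": [0, 0, 0], "turn": [0, 0, 0], "grip": -0.5}
    - {"dp": [0, 0, 0], "turn": [0, 0, 0], "grip": -0.6}
    - {"dp": [0, 0, 0], "turn": [0, 0, 0], "grip": -0.8}
    - {"dp": [0, 0, 0], "turn": [0, 0, 0], "grip": -1}
    - {"dp": [0, 0, 0], "turn": [0, 0, 0], "grip": -1}
    - {"dp": [0, 0, 0], "turn": [0, 0, 0], "grip": -1}
  grip_force: 30

```text
clock: 3.95
position: [0.4461, -0.2012, 0.197]
ee_rot: [-0.108, 0.699, -0.108, -0.699]
contact_force: [-0.4, 1.1, 5.5]
width: 0.0158
```

Request:
arm_command:
  targets:
    - {"dp": [-0.005, 0, 0], "turn": [0, 0, 0], "grip": -1}
    - {"dp": [-0.015, 0, 0], "turn": [0, 0, 0], "grip": -1}
    - {"dp": [-0.02, 0, 0], "turn": [0, 0, 0], "grip": -1}
    - {"dp": [-0.02, 0, 0], "turn": [0, 0, 0], "grip": -1}
    - {"dp": [0, 0, 0], "turn": [0, 0, 0], "grip": -1}
    - {"dp": [0, 0, 0], "turn": [0, 0, 0], "grip": -1}

```text
clock: 4.55
position: [0.4457, -0.2012, 0.2564]
ee_rot: [0.108, -0.699, 0.108, 0.699]
contact_force: [-0.1, 0.3, -2.7]
width: 0.0162
```

```bash
python3 - <<'E'
from h import *
plan([.384,.2705,.075],6)
cv2.imwrite("pics/w3.png",manip.get_image("wrist")[:,:,::-1])
E
```

```text
clock 4.55 p [ 0.4457 -0.2012  0.2564] tilt x-axis [-3.e-04 -1.e-04 -1.e+00] width 0.0162 F [-0.1  0.3 -2.7] q [-0.57  0.28  1.91 -0.    0.95  1.31]
jaw yaw -107.57 need world yaw 23.57 -> tool x turn -23.57
rotvec tool [-2.357e+01  2.000e-02 -1.000e-02]
world d [-0.0617  0.4717 -0.0264] tool d now [ 0.0263 -0.4311  0.2012] tool d after turn [ 0.0264 -0.4755  0.012 ]
```

View pics/w3.png

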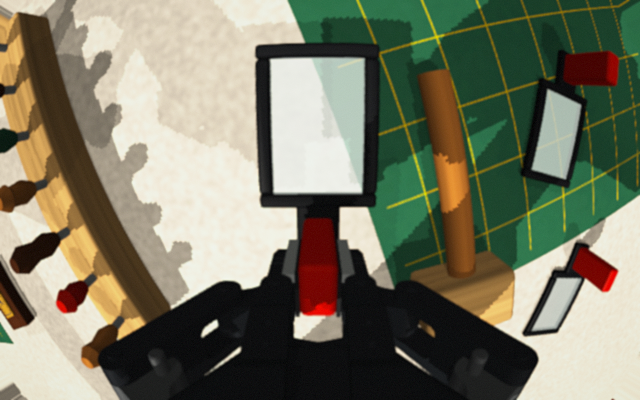

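The magnifier is held (16.2 mm opening, 30 N) and hasn't shifted in the grip. Next I lift it well above the 110 mm tools, turn it and carry it across.

Request:
arm_command:
  targets:
    - {"dp": [-0.015, 0, 0], "turn": [0, 0, 0], "grip": -1}
    - {"dp": [-0.025, 0, 0], "turn": [0, 0, 0], "grip": -1}
    - {"dp": [-0.03, 0, 0], "turn": [0, 0, 0], "grip": -1}
    - {"dp": [-0.025, 0, 0], "turn": [0, 0, 0], "grip": -1}
    - {"dp": [-0.015, 0, 0], "turn": [0, 0, 0], "grip": -1}
    - {"dp": [0, 0, 0], "turn": [-5.9, 0, 0], "grip": -1}
    - {"dp": [0, 0, 0], "turn": [-5.9, 0, 0], "grip": -1}
    - {"dp": [0, 0, 0], "turn": [-5.9, 0, 0], "grip": -1}

```text
clock: 5.4
position: [0.4456, -0.2011, 0.3652]
ee_rot: [-0.002, -0.706, -0.003, 0.708]
contact_force: [-0.4, -0.5, -1.3]
width: 0.0151
```

Request:
arm_command:
  targets:
    - {"dp": [0, 0, 0], "turn": [-5.9, 0, 0], "grip": -1}
    - {"dp": [0, -0.01, 0], "turn": [0, 0, 0], "grip": -1}
    - {"dp": [0, -0.02, 0.001], "turn": [0, 0, 0], "grip": -1}
    - {"dp": [0, -0.03, 0.001], "turn": [0, 0, 0], "grip": -1}
    - {"dp": [0, -0.03, 0.001], "turn": [0, 0, 0], "grip": -1}
    - {"dp": [0, -0.03, 0.001], "turn": [0, 0, 0], "grip": -1}
    - {"dp": [0, -0.03, 0.001], "turn": [0, 0, 0], "grip": -1}
    - {"dp": [0, -0.03, 0.001], "turn": [0, 0, 0], "grip": -1}

```text
clock: 6.2
position: [0.4201, -0.0212, 0.3657]
ee_rot: [-0.036, -0.705, -0.037, 0.707]
contact_force: [0.5, -0.0, -1.3]
width: 0.0155
```

Request:
arm_command:
  targets:
    - {"dp": [0, -0.03, 0.001], "turn": [0, 0, 0], "grip": -1}
    - {"dp": [0, -0.03, 0.001], "turn": [0, 0, 0], "grip": -1}
    - {"dp": [0, -0.03, 0.001], "turn": [0, 0, 0], "grip": -1}
    - {"dp": [0, -0.03, 0.001], "turn": [0, 0, 0], "grip": -1}
    - {"dp": [0, -0.03, 0.001], "turn": [0, 0, 0], "grip": -1}
    - {"dp": [0, -0.03, 0.001], "turn": [0, 0, 0], "grip": -1}
    - {"dp": [0, -0.03, 0], "turn": [0, 0, 0], "grip": -1}
    - {"dp": [0, -0.03, 0], "turn": [0, 0, 0], "grip": -1}

```text
clock: 7.0
position: [0.3887, 0.2166, 0.3657]
ee_rot: [-0.037, -0.705, -0.036, 0.707]
contact_force: [0.6, -0.9, -1.0]
width: 0.0156
```

Request:
arm_command:
  targets:
    - {"dp": [0, -0.03, 0], "turn": [0, 0, 0], "grip": -1}
    - {"dp": [0, -0.015, 0], "turn": [0, 0, 0], "grip": -1}
    - {"dp": [0, 0, 0], "turn": [0, 0, 0], "grip": -1}
    - {"dp": [0, 0, 0], "turn": [0, 0, 0], "grip": -1}
    - {"dp": [0, 0, 0], "turn": [0, 0, 0], "grip": -1}

```text
clock: 7.5
position: [0.3848, 0.2593, 0.3662]
ee_rot: [-0.037, -0.706, -0.036, 0.707]
contact_force: [-0.0, 0.2, -1.5]
width: 0.0157
```

```bash
python3 - <<'E'
from h import *
import pickle
plan([.384,.2705,.075],6)
for n in ("wrist","top","side"):
    c=manip.calibration(n);pickle.dump(c,open(n+"4.pkl","wb"))
    cv2.imwrite(f"pics/{n}4.png",manip.get_image(n)[:,:,::-1])
E
```

```text
clock 7.5 p [0.3848 0.2593 0.3662] tilt x-axis [-0.0011 -0.0011 -1.    ] width 0.0157 F [-0.   0.2 -1.5] q [ 0.44  0.14  1.79 -0.    1.22  1.91]
jaw yaw -84.04 need world yaw 0.04 -> tool x turn -0.04
rotvec tool [-0.04  0.07 -0.06]
world d [-0.0008  0.0112 -0.1362] tool d now [ 0.1362 -0.0113 -0.0005] tool d after turn [ 0.1362 -0.0112 -0.0003]
```

View pics/wrist4.png

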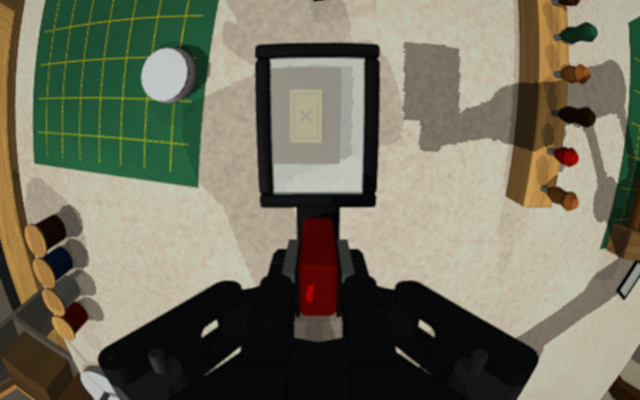

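View pics/side4.png

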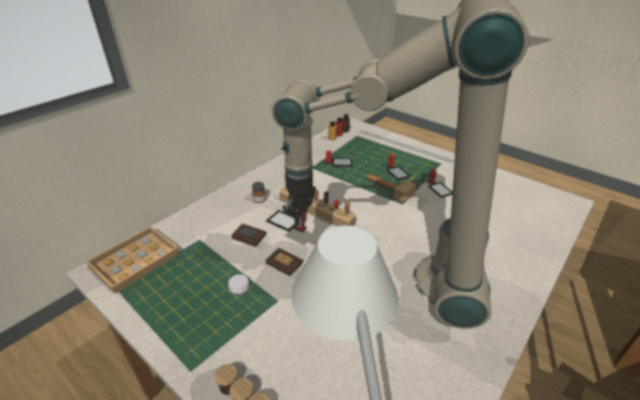

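View pics/top4.png

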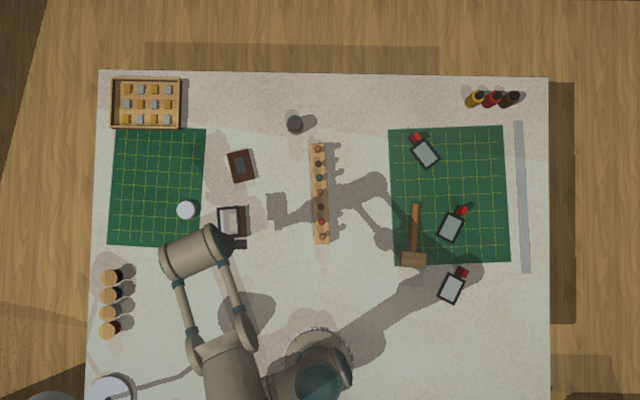

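The magnifier is now over the brass tag, which shows through the lens at (306,116) in the wrist view with its cross visible. I shift 11 mm in y and come part way down before measuring again.

Request:
arm_command:
  targets:
    - {"dp": [0.01, -0.005, 0], "turn": [0, 0, 0], "grip": -1}
    - {"dp": [0.02, -0.006, 0], "turn": [0, 0, 0], "grip": -1}
    - {"dp": [0.02, 0, 0], "turn": [0, 0, 0], "grip": -1}
    - {"dp": [0.02, 0, 0], "turn": [0, 0, 0], "grip": -1}
    - {"dp": [0.02, 0, 0], "turn": [0, 0, 0], "grip": -1}
    - {"dp": [0.01, 0, 0], "turn": [0, 0, 0], "grip": -1}
    - {"dp": [0, 0, 0], "turn": [0, 0, 0], "grip": -1}
    - {"dp": [0, 0, 0], "turn": [0, 0, 0], "grip": -1}

```text
clock: 8.45
position: [0.3843, 0.271, 0.2669]
ee_rot: [0.037, 0.706, 0.037, -0.706]
contact_force: [0.3, 0.7, -2.7]
width: 0.0151
```

```bash
python3 - <<'E'
from h import *
import pickle
plan([.384,.2705,.075],6)
for n in ("wrist","side","top"):
    c=manip.calibration(n);pickle.dump(c,open(n+"5.pkl","wb"))
    cv2.imwrite(f"pics/{n}5.png",manip.get_image(n)[:,:,::-1])
im=cv2.imread("pics/wrist5.png")
a=cv2.resize(im[30:330,220:420],(400,600),interpolation=cv2.INTER_CUBIC)
b=cv2.imread("pics/side5.png")[180:330,220:320];b=cv2.resize(b,(400,600),interpolation=cv2.INTER_CUBIC)
cv2.imwrite("pics/crop5.png",np.hstack([a,b]))
E
```

```text
clock 8.45 p [0.3843 0.271  0.2669] tilt x-axis [ 5.e-04  2.e-04 -1.e+00] width 0.0151 F [ 0.3  0.7 -2.7] q [ 0.47  0.25  1.93 -0.    0.96  1.93]
jaw yaw -83.98 need world yaw -0.02 -> tool x turn 0.02
rotvec tool [ 0.02 -0.03  0.01]
world d [-0.0003 -0.0005 -0.0369] tool d now [0.0369 0.0005 0.0004] tool d after turn [0.0369 0.0005 0.0004]
```

View pics/crop5.png

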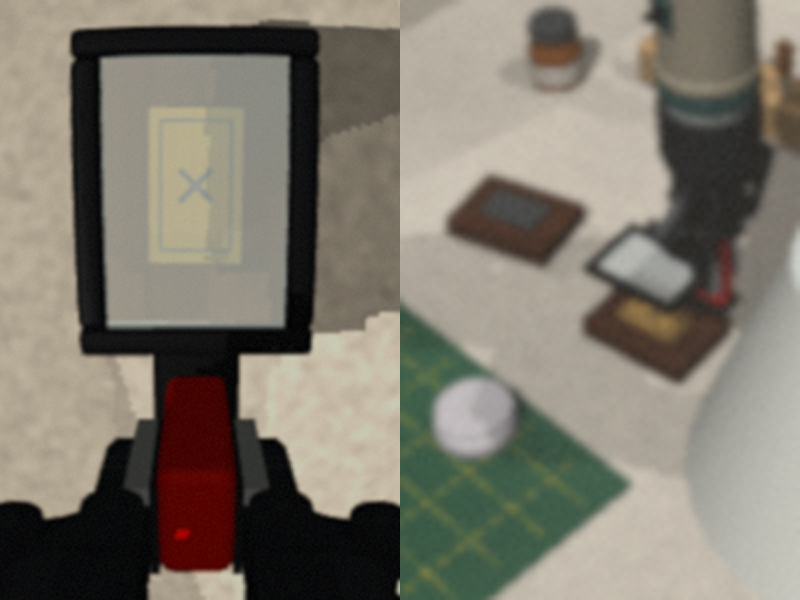

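```bash
cat > m.py <<'E'
from h import *
import pickle,sys
def meas(tag,tcpz,pic=True):
    c=pickle.load(open(f"wrist{tag}.pkl","rb"));im=cv2.imread(f"pics/wrist{tag}.png");hsv=cv2.cvtColor(im,cv2.COLOR_BGR2HSV)
    H,S,V=[hsv[:,:,i].astype(int) for i in range(3)]
    def roi(m,x0,x1,y0,y1):
        o=np.zeros_like(m);o[y0:y1,x0:x1]=m[y0:y1,x0:x1];return o
    b=roi((H>17)&(H<36)&(S>58),275,360,65,185)
    b=cv2.morphologyEx(b.astype(np.uint8),cv2.MORPH_OPEN,np.ones((3,3)));b=cv2.morphologyEx(b,cv2.MORPH_CLOSE,np.ones((7,7)))
    print("brass",rect(c,b,.023,True))
    w=roi((V>75),262,375,50,202)
    w=cv2.morphologyEx(w.astype(np.uint8),cv2.MORPH_OPEN,np.ones((5,5)))
    zt=tcpz-.155-.042+.008
    # window: keep the blob containing image point
    n,l=cv2.connectedComponents(w);w=(l==l[120,285])
    print("window@frame top",rect(c,w,zt,True)); print("underside z by TCP",round(zt-.008,4))
    ys,xs=np.nonzero(b);print("brass px",xs.mean(),ys.mean(),len(xs))
E
python3 -c "
from m import *
meas('5',.2669)"
```

```text
Traceback (most recent call last):
  File "m.py", line 10, in meas
    print("brass",rect(c,b,.023,True))
                  ~~~~^^^^^^^^^^^^^^^
  File "h.py", line 21, in rect
    k=max(cs,key=cv2.contourArea)
ValueError: max() iterable argument is empty
```

```bash
python3 -c "
from h import *
im=cv2.imread('pics/wrist5.png');h=cv2.cvtColor(im,cv2.COLOR_BGR2HSV)
for u in (280,290,297,305,317,330,338,345,355): print(u,h[95,u],h[150,u])"
sed -i 's/(S>58)/(S>int(__import__("os").environ.get("ST","38")))/' m.py
for s in 30 38 45; do ST=$s python3 -c "
from m import *
meas('5',.2669)"; done
```

```text
280 [ 21  27 150] [ 19  28 153]
290 [ 22  26 149] [ 22  25 152]
297 [ 24  57 182] [ 24  50 177]
305 [ 24  55 182] [ 24  54 179]
317 [ 24  58 180] [ 24  53 178]
330 [ 29  37 158] [ 29  33 156]
338 [ 29  37 158] [ 25  44 167]
345 [ 30  15 139] [ 22  19 148]
355 [ 30  15 139] [ 20  21 144]
brass ((445.6506042480469, 277.8118591308594), (55.757080078125, 32.74989700317383), 5.69870662689209, 3611.0)
window@frame top ((446.9533386230469, 277.5491027832031), (71.44483947753906, 47.822776794433594), 6.175679683685303, 12448.5)
underside z by TCP 0.0699
brass px 316.7250659630607 122.81372031662269 3790
brass ((445.5705871582031, 278.02447509765625), (54.34882354736328, 30.899211883544922), 5.421082973480225, 2283.0)
window@frame top ((446.9533386230469, 277.5491027832031), (71.44483947753906, 47.822776794433594), 6.175679683685303, 12448.5)
underside z by TCP 0.0699
brass px 310.10456197012513 123.09608397254743 2477
brass ((445.1814880371094, 282.5476989746094), (52.99845886230469, 20.4456729888916), 5.446227073669434, 1996.0)
window@frame top ((446.9533386230469, 277.5491027832031), (71.44483947753906, 47.822776794433594), 6.175679683685303, 12448.5)
underside z by TCP 0.0699
brass px 308.3656220322887 121.90408357075023 2106
```

The measured sizes match (window 71.4×47.8 mm, tag 55.8×32.7 mm). The lens is 1.3 mm and 0.5° off the tag, with its underside at 70 mm. I descend 37 mm slowly, with a 1 mm correction.

Request:
arm_command:
  targets:
    - {"dp": [0.004, 0, 0.001], "turn": [0, 0, 0], "grip": -1}
    - {"dp": [0.006, 0, 0], "turn": [0, 0, 0], "grip": -1}
    - {"dp": [0.006, 0, 0], "turn": [0, 0, 0], "grip": -1}
    - {"dp": [0.006, 0, 0], "turn": [0, 0, 0], "grip": -1}
    - {"dp": [0.006, 0, 0], "turn": [0, 0, 0], "grip": -1}
    - {"dp": [0.005, 0, 0], "turn": [0, 0, 0], "grip": -1}
    - {"dp": [0.003, 0, 0], "turn": [0, 0, 0], "grip": -1}
    - {"dp": [0, 0, 0], "turn": [0, 0, 0], "grip": -1}

```text
clock: 9.4
position: [0.3829, 0.2707, 0.2301]
ee_rot: [-0.037, -0.706, -0.037, 0.706]
contact_force: [-0.8, 0.2, -1.1]
width: 0.0155
```

Request:
arm_command:
  targets:
    - {"dp": [0, 0, 0], "turn": [0, 0, 0], "grip": -1}
    - {"dp": [0, 0, 0], "turn": [0, 0, 0], "grip": -1}
    - {"dp": [0, 0, 0], "turn": [0, 0, 0], "grip": -1}
    - {"dp": [0, 0, 0], "turn": [0, 0, 0], "grip": -1}

```text
clock: 9.8
position: [0.3831, 0.2708, 0.2309]
ee_rot: [0.037, 0.706, 0.037, -0.706]
contact_force: [-0.0, -0.5, -2.0]
width: 0.0154
```

```bash
python3 - <<'E'
from h import *
import pickle
plan([.384,.2705,.075],6)
for n in ("wrist","side","top"):
    c=manip.calibration(n);pickle.dump(c,open(n+"6.pkl","wb"))
    cv2.imwrite(f"pics/{n}6.png",manip.get_image(n)[:,:,::-1])
im=cv2.imread("pics/wrist6.png")
a=cv2.resize(im[30:330,220:420],(400,600),interpolation=cv2.INTER_CUBIC)
b=cv2.imread("pics/side6.png")[220:295,260:310];b=cv2.resize(b,(400,600),interpolation=cv2.INTER_CUBIC)
cv2.imwrite("pics/crop6.png",np.hstack([a,b]))
from m import *
meas('6',manip.get_state()['position'][2])
E
ST=30 python3 -c "
from m import *
meas('6',manip.get_state()['position'][2])"
```

```text
clock 9.8 p [0.3831 0.2708 0.2309] tilt x-axis [ 5.e-04  1.e-04 -1.e+00] width 0.0154 F [-0.  -0.5 -2. ] q [ 0.47  0.29  1.98 -0.    0.87  1.93]
jaw yaw -83.97 need world yaw -0.03 -> tool x turn 0.03
rotvec tool [ 0.03 -0.03  0.01]
world d [ 0.0009 -0.0003 -0.0009] tool d now [ 0.0009  0.0004 -0.0009] tool d after turn [ 0.0009  0.0004 -0.0009]
brass ((445.7733154296875, 277.26239013671875), (53.405033111572266, 31.309789657592773), 5.593632221221924, 4849.5)
window@frame top ((445.65802001953125, 277.3230895996094), (71.48257446289062, 47.86701583862305), 6.240753173828125, 12449.5)
underside z by TCP 0.0338
brass px 317.5156665984026 122.51320909277084 4883Traceback (most recent call last):
  File "<stdin>", line 12, in <module>
  File "m.py", line 10, in meas
    print("brass",rect(c,b,.023,True))
                  ~~~~^^^^^^^^^^^^^^^
  File "h.py", line 21, in rect
    k=max(cs,key=cv2.contourArea)
ValueError: max() iterable argument is empty
```

View pics/crop6.png

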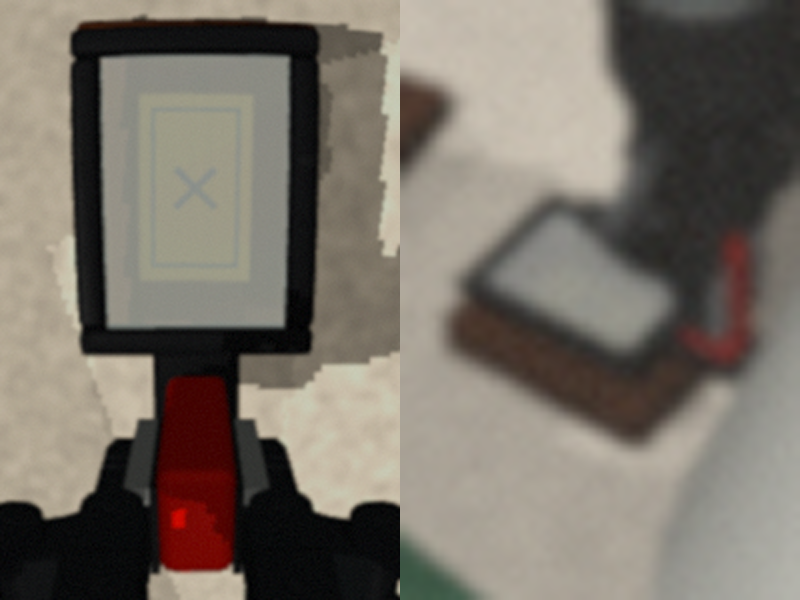

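The lens is centred within about 0.2 mm of the tag and parallel within 0.7°. The gap is about 11 mm, with visible clearance in the side view and no contact-force change. I hand it in.

```bash
python3 -c "
from h import *
s=manip.get_state();print(s['clock'],s['qd'].round(3),s['width'],s['contact_force'].round(1))
manip.sign_off()"
```

```text
9.95 [-0.     0.002  0.    -0.001 -0.001 -0.   ] 0.015603045625292506 [-0.2  0.9 -1.8]
the job is handed in; nothing more can be done
```

I gripped the leftmost magnifier by its handle at a 30 N setting and carried it over the rack with its underside at about 17 cm. It now hovers over the brass tag, and I handed the job in at 9.95 s; no verdict is reported.

- **Last checks:** In the wrist view the lens and tag centres agreed within about 0.2 mm, and their long sides were parallel within 0.7°. The tool was vertical within about 0.05°.
- **Hover height:** The underside was about 33.8 mm above the table by the TCP reading, so about 11 mm above the tag. This is worked out from the arm position, not measured directly.
- **Hold and contact:** The opening was steady at about 15.5 mm and the arm was at rest. The wrist force was about 2 N throughout the carry, mostly the magnifier's weight, and showed no sign of contact.
- **Not confirmed:** I did not measure the tin, jar and mallet again at the end. The pictures I viewed after carrying it over the rack show them where they were.
- **Script errors:** Two measuring runs failed because the colour threshold was too strict for the tag seen through the lens. Lowering it fixed that, and the measured sizes then matched the given ones within about 2 mm.

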